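# Riddle the nuts out, then tip out the tube offcuts

### The arm

A 7-joint arm with a two-finger parallel gripper is mounted at the origin on the work surface; the furniture and walls round the work are solid. World frame = base frame: x ahead of the robot, y to its left, z up, the work surface at z = 0. Lengths are in m, angles in rad, forces in N, time in s.
With the tool pointing down it reaches from about 0.35 to 0.775 m from the base axis. Payload 3.1 kg.
Tool frame: the origin (TCP) lies at the very end of the fingers, on their centre line; the grasp point (between the pads) lies 19 mm behind it; z points along the fingers, y is the line along which they close (so a half turn about z gives the same grasp; the last joint's range is limited). The gripper opens to 85 mm and grips with 20 to 120 N. Pads are 22 mm wide; open, the fingers measure 114 mm over their backs; the gripper's body (76 mm by 85 mm) begins 54 mm behind the grasp point. The pads swing forward as they close: fully open they stand 13 mm farther back than shut.
Start: joints at [-1.256, 0.311, 0.014, 1.512, -0.004, 1.319, -0.027], TCP at [0.192, 0.515, 0.194] pointing down, gripper open.
Joint ranges: [-2.7, 2.7], [-0.3, 1.91], [-1.27, 1.3], [0.12, 2.57], [-1.44, 4.58], [0.2, 2.03], [-3.05, 3.05]. Speed limits (rad/s): [2.79, 2.79, 3.14, 3.14, 3.14, 3.14, 3.14].

### API

Orientations are given as a rotation vector (axis times angle).
In Python, from plant import manip gives the robot as it stands. The module is installed in compiled form; this text tells all that it offers.
- The arm moves only by the tool arm_command, never from a script. Its argument "moves" is a list of rows, each a list of 2 entries, a list of its own where there are three numbers: the shift along the tool's x, y, z in mm, then the turn about the tool's z in degrees. In form: [[[tx, ty, tz], turn], ...]. A call has 1 to 10 rows; each row is the pose to reach, as a shift and turn from the pose commanded when the call began, along the tool's axes at that moment; what a row does not reach only later rows make up. A row lasts 1/12 s, in which the tool goes at most 41.7 mm and 7.16 degrees, less where a joint would pass 70% of its speed; a pose out of reach is approached as far as the arm can. A call with a gripper value outside its range is refused whole. "jaw" is the finger opening in mm, from 0 to 85.4, set as the call begins (left out, the last holds). The fingers move at their own pace and stop on an object; "squeeze" is the grip in N (left out, the last holds). Time passes only in rows, so rows that repeat a pose let the fingers close. It gives the time, the measured TCP pose, the force, the opening and the grip force at its end, in the units of the state.
- manip.get_obs(): the state, without advancing time (a new reading comes with each control period).
- manip.grab_frame(name): name is "scene" or "top"; returns a dict with "frame" (480x640x3 uint8, red, green, blue), "mtx" (3x3 intrinsics, pixels), "R" (3x3) and "t" (3): a world point X has camera coordinates R X + t. Camera axes: x right, y down, z forward; pixel columns grow to the right and rows downward; lengths in m; the calibration is good to about 2 mm. A picture is of the moment at which its call begins. There is no depth.
- manip.hand_in(): hands the job in; it is judged then, once.
Trained networks look in a picture, given as the dict that the camera call returned (one of the last four; its "shot" number tells which), for a name from the list of things; names that differ only in an ending like _2 or _b are one class to them, and where a whole thing is asked for, a point or a joint stands for the part that bears it (a point fixed in the world has none). Each returns a list of dicts, best first, with "conf" (0 to 1); they miss things now and then, are a little off and sometimes report something else, mostly with a low value. They report only what shows in the picture. A call takes as long as a camera call. They do not tell look-alikes from the thing itself.
- manip.find_in(thing, picture): "box" ([left, top, right, bottom] in pixels, round what is visible of it).
- manip.regions_of(thing, picture): "mask" (480x640 bool, what is visible of it) and "box" ([left, top, right, bottom] in pixels, round what is visible of it).
- manip.tip_of(thing, picture): "pixel" ([column, row] in pixels: a listed point, or the origin of a listed thing).
The state is a dict: "clock": time; "joint_pos": joint angles; "qvel": joint speeds; "joint_efforts": joint torques, N m; "tcp_pos": TCP position; "tcp_rot": TCP orientation; "ft_force": force on the tool from outside, world axes, zero at the start; "ft_torque": the same for the moment, N m; "grip_width": finger opening in m; "finger_force": force on a finger pad.
Only numpy, scipy, OpenCV 4.12 (cv2) and the standard library are available. Lean on these libraries where they do the work, as an engineer would, in place of code of your own. Each camera call takes 0.05 s, during which the arm holds its last target. There are 200 camera calls.

### The job

Take the slotted basket by its orange handle and shake or rock it over the red scrap tray until all three nuts have dropped through the slots into that tray, with both tube offcuts still in the basket. Then tip the two offcuts out over the basket's low lip into the blue bin, and stand the empty basket upright on the bench or back in the red tray and let go. Do not touch the nuts or the offcuts with the fingers, and leave the blue tub where it stands.

Things in the scene. Friction and masses are not known exactly. Their poses are not given: they have to be found in the camera images.
- basket: Riddle basket of aluminium sheet, loose, 0.35 kg empty, 0.7 kg loaded, 158 (x) x 203 (y) x 170 (z) mm, on four feet 36 mm high. Origin on the foot plane, straight under the handle; z up. Inside 140 mm wide (x = -70 to 70) and from y = +83 mm (back wall) to the lip at the -y end. The back and sides are closed up to 58 mm above the floor; the -y end is open over the low lip.
- basket_handle (a point): Centre of the basket's orange handle grip, 156 mm straight above the basket's origin: a straight flat bar along the basket's x axis, arched over the basket; the grip is 100 mm long, 16 mm thick (y) and 30 mm high (z); free space of 60 mm below it and 80 mm on both sides. Axes as the basket's.
- basket_floor (a point): Point on top of the basket's level floor, 40 mm above its origin; axes as the basket's. The floor: three flat lands along x, 17 mm wide, at y = 49.5, 7.5 and -34.5 mm, with four open slots 25 mm wide. Metal slides on metal from 27 to 35 degrees of tilt: with the back (+y) end down by about 43 degrees the nuts slide into the slots while the back wall holds the tubes.
- basket_lip (a point): Middle of the edge of the basket's low lip, at y = -116 mm, 15 mm above the floor; axes as the basket's. The lip is a plain plate that rises at 18 degrees from the floor's end at y = -68 mm, open above: with this end down by about 63 degrees the tubes slide out over it.
- scrap_tray: Red scrap tray, fixed, open on top, 250 (x) x 280 (y) x 45 mm high, walls and floor 4 mm. Origin at the centre of its underside. The basket stands in it at the start.
- parts_bin: Blue parts bin, fixed, open on top, 190 (x) x 220 (y) x 60 mm high, walls and floor 4 mm. Origin at the centre of its underside. Empty at the start. Tray and bin stand 0.54 to 0.66 m apart, one left and one right of the robot's middle line, either way round; the bench between them, at least 200 mm wide, is free from x = 0.40 to 0.60 m.
- tube_long_center (a point): Centre of the long square tube offcut, dark steel, 29 x 120 x 29 mm, its y axis along its length, 0.17 kg; lies in the basket beside one side wall, along the basket's y.
- tube_short_center (a point): Centre of the short square tube offcut, 29 x 85 x 29 mm, its y axis along its length, 0.12 kg; lies in the basket beside the other side wall.
- nut_0_center (a point): Centre of hexagon nut 0, 19 mm across flats, 22 mm across corners, 10 mm thick; lies flat on a land of the basket's floor, in the free lane between the tubes. The nuts pass the slots, the tubes do not.
- nut_1_center (a point): Centre of hexagon nut 1, 19 mm across flats, 22 mm across corners, 10 mm thick; lies flat on a land of the basket's floor, in the free lane between the tubes. The nuts pass the slots, the tubes do not.
- nut_2_center (a point): Centre of hexagon nut 2, 19 mm across flats, 22 mm across corners, 10 mm thick; lies flat on a land of the basket's floor, in the free lane between the tubes. The nuts pass the slots, the tubes do not.
- tub: Blue tub with a white screw lid, 80 mm across, 77 mm high, standing at the far side of the bench near the middle; origin at the centre of its underside. Leave alone.
There are look-alikes about, which are no part of the job. Leave any green look-alike of the part that bears tube_long_center alone. Leave any yellow look-alike of the part that bears tube_short_center alone.

How it is judged:
On the way, in this order (a step that is already met when the one before it is completed fails the run):
1. all three nuts lie in the red scrap tray while both tube offcuts are still in the basket (x of nut_0_center in the frame of scrap_tray between -0.123 and 0.123 m and y of nut_0_center in the frame of scrap_tray between -0.138 and 0.138 m and height (world z) of each of nut_0_center, nut_1_center, nut_2_center below 0.036 m and x of nut_1_center in the frame of scrap_tray between -0.123 and 0.123 m and y of nut_1_center in the frame of scrap_tray between -0.138 and 0.138 m and x of nut_2_center in the frame of scrap_tray between -0.123 and 0.123 m and y of nut_2_center in the frame of scrap_tray between -0.138 and 0.138 m and x of tube_long_center in the frame of basket between -0.075 and 0.075 m and y of tube_long_center in the frame of basket between -0.12 and 0.09 m and z of tube_long_center in the frame of basket between 0.03 and 0.1 m and x of tube_short_center in the frame of basket between -0.075 and 0.075 m and y of tube_short_center in the frame of basket between -0.12 and 0.09 m and z of tube_short_center in the frame of basket between 0.03 and 0.1 m), for 0.2 s.
2. both tube offcuts lie in the blue bin, the nuts still in the red tray (x of nut_0_center in the frame of scrap_tray between -0.123 and 0.123 m and y of nut_0_center in the frame of scrap_tray between -0.138 and 0.138 m and height (world z) of each of nut_0_center, nut_1_center, nut_2_center below 0.036 m and x of nut_1_center in the frame of scrap_tray between -0.123 and 0.123 m and y of nut_1_center in the frame of scrap_tray between -0.138 and 0.138 m and x of nut_2_center in the frame of scrap_tray between -0.123 and 0.123 m and y of nut_2_center in the frame of scrap_tray between -0.138 and 0.138 m and x of tube_long_center in the frame of parts_bin between -0.093 and 0.093 m and y of tube_long_center in the frame of parts_bin between -0.108 and 0.108 m and height (world z) of each of tube_long_center, tube_short_center below 0.072 m and x of tube_short_center in the frame of parts_bin between -0.093 and 0.093 m and y of tube_short_center in the frame of parts_bin between -0.108 and 0.108 m), for 0.2 s.
At the end, for the whole second after the job is handed in: The three nuts lie inside the red tray (centres under 36 mm high), both offcuts inside the blue bin (centres under 72 mm), and the basket stands upright within 0.12 rad, feet under 20 mm high, on the bench or in the red tray, over 150 mm from the bin's centre, all at rest (all of step 2 and linear speed of each of basket, tube_long, tube_short below 0.03 m/s and angle between basket's own z axis and vertical below 0.12 rad and height (world z) of basket between -0.01 and 0.02 m and horizontal distance between basket and parts_bin above 0.15 m); the robot touches nothing.
It fails at once if the fingers touch a nut or an offcut (over 1.5 N) (contact force between the fingers and tube_long above 1.5 N or contact force between the fingers and tube_short above 1.5 N or contact force between the fingers and nut_0 above 1.5 N or contact force between the fingers and nut_1 above 1.5 N or contact force between the fingers and nut_2 above 1.5 N).
It fails at once if the blue tub is moved more than 30 mm or tipped (distance of tub from where it was at the start of the episode above 0.03 m or angle between tub's own z axis and vertical above 0.3 rad).
It also fails if it takes over 54 s, if anything falls off the work surface, if the arm or the gripper's body presses on something with over 40 N, if the wrist force passes 120 N, or if a joint passes its speed limit or range.

## Working session

There is one attempt and no reset: what is moved stays moved. The work goes in short steps, Python scripts to look and compute and a tool call to move; the robot and the scene stay as the last step left them, time stands still between calls to the robot, and variables do not carry over. Pictures are saved under pics/ and viewed, at most 10 in all, crops included, and the job is handed in when it is done.

Besides the shell and the picture viewer there is one more tool, called after "Emit:" by a JSON object that holds its "op" and its "data". arm_command: Moves the arm, as the interface text tells. Its arguments: {"type":"object","properties":{"moves":{"type":"array"},"jaw":{"type":"number"},"squeeze":{"type":"number"}},"required":["moves"]}

```bash
mkdir -p pics; python3 - <<'E'
from plant import manip
import cv2,numpy as np
from scipy.spatial.transform import Rotation as Ro
o=manip.get_obs(); print({k:np.round(v,3) for k,v in o.items()}); print(Ro.from_rotvec(o['tcp_rot']).as_matrix().round(3))
Z={'basket':0,'basket_handle':.16,'basket_floor':.044,'basket_lip':.059,'scrap_tray':0,'parts_bin':0,'tub':0,'tube_long_center':.0585,'tube_short_center':.0585,'nut_0_center':.049}
for c in('top','scene'):
    p=manip.grab_frame(c); cv2.imwrite(f'pics/{c}0.png',p['frame'][:,:,::-1])
    R,t,K=p['R'],p['t'],p['mtx']; C=-R.T@t; print(c,C.round(3))
    for n,z in Z.items():
        for d in manip.tip_of(n,p)[:4]:
            r=R.T@np.linalg.inv(K)@np.array([*d['pixel'],1]); X=C+r*(z-C[2])/r[2]
            print(n,round(d['conf'],2),np.round(d['pixel']),X.round(3))
E
```

```text
{'clock': np.float64(0.0), 'joint_pos': array([-1.256,  0.312,  0.014,  1.513, -0.004,  1.319, -0.027]), 'qvel': array([-0.   , -0.001,  0.001,  0.003, -0.001, -0.001, -0.002]), 'joint_efforts': array([-0.0000e+00, -3.7992e+01,  1.4600e-01, -2.3059e+01,  1.2000e-02,
        1.4000e-02, -0.0000e+00]), 'tcp_pos': array([0.192, 0.515, 0.193]), 'tcp_rot': array([-0.557, -3.091,  0.004]), 'ft_force': array([-0.691,  0.19 , -0.078]), 'ft_torque': array([-0.022,  0.002, -0.033]), 'finger_force': np.float64(0.0), 'grip_width': np.float64(0.086)}
[[-0.937  0.349 -0.001]
 [ 0.349  0.937 -0.002]
 [-0.    -0.002 -1.   ]]
top [ 0.246 -0.104  1.471]
basket 0.88 [394. 224.] [ 0.494 -0.293  0.   ]
basket_handle 0.7 [403. 214.] [ 0.492 -0.297  0.16 ]
basket_floor 0.97 [394. 222.] [ 0.492 -0.288  0.044]
basket_lip 0.81 [440. 232.] [ 0.461 -0.408  0.059]
basket_lip 0.69 [407. 227.] [ 0.475 -0.321  0.059]
scrap_tray 0.79 [402. 224.] [ 0.493 -0.315  0.   ]
parts_bin 0.77 [186. 256.] [0.416 0.287 0.   ]
tub 0.94 [288. 154.] [0.704 0.001 0.   ]
tube_long_center 0.95 [389. 324.] [ 0.22  -0.262  0.058]
tube_
[... 446 characters left out ...]
489 -0.29   0.   ]
basket 0.33 [402. 241.] [ 0.737 -0.204 -0.   ]
basket_handle 0.64 [403. 240.] [ 0.505 -0.294  0.16 ]
basket_floor 0.6 [399. 278.] [ 0.48  -0.302  0.044]
basket_lip 0.72 [437. 287.] [ 0.474 -0.419  0.059]
scrap_tray 0.45 [397. 284.] [ 0.502 -0.29   0.   ]
parts_bin 0.89 [232. 239.] [0.446 0.312 0.   ]
tub 0.9 [343. 232.] [ 0.686 -0.     0.   ]
tube_long_center 0.89 [296. 216.] [0.61  0.148 0.058]
tube_long_center 0.61 [352. 337.] [ 0.174 -0.303  0.058]
tube_short_center 0.7 [409. 262.] [ 0.549 -0.303  0.058]
tube_short_center 0.68 [478. 317.] [ 0.408 -0.557  0.059]
tube_short_center 0.65 [385. 240.] [ 0.626 -0.187  0.058]
nut_0_center 0.29 [432. 284.] [ 0.494 -0.398  0.049]
```

```bash
sleep 1; ls pics .
```

```text
.:
pics

pics:
scene0.png
top0.png
```

View pics/top0.png

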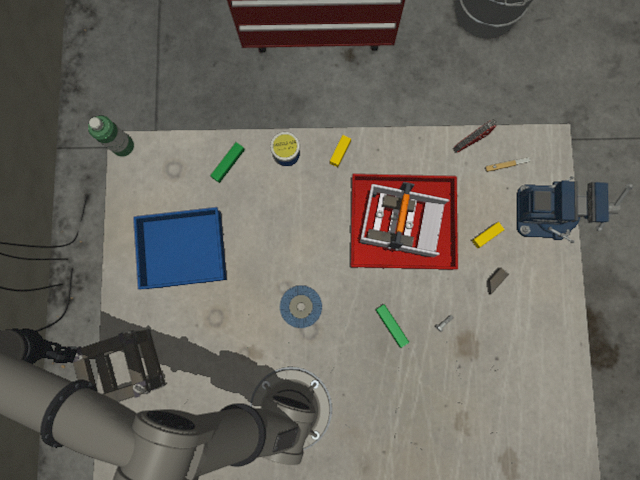

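View pics/scene0.png

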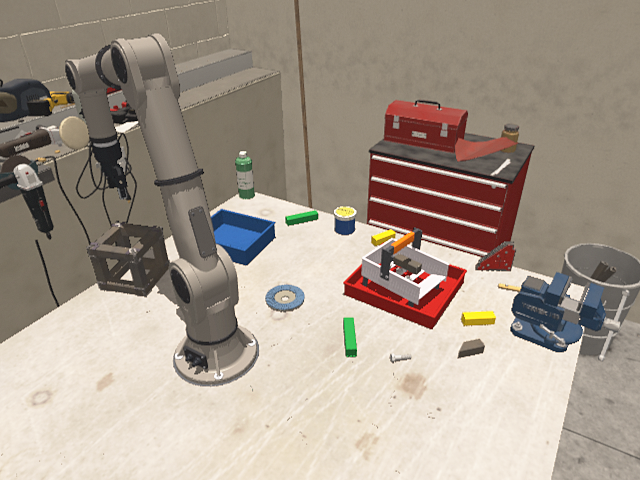

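```bash
cat > h.py <<'E'
from plant import manip
import cv2,numpy as np
from scipy.spatial.transform import Rotation as Ro
def grab(c,save=None):
    p=manip.grab_frame(c)
    if save: cv2.imwrite(f'pics/{save}.png',p['frame'][:,:,::-1])
    return p
def back(p,px,z):
    R,t,K=p['R'],p['t'],p['mtx']; C=-R.T@t
    r=R.T@np.linalg.inv(K)@np.array([px[0],px[1],1.]); return C+r*(z-C[2])/r[2]
def proj(p,X):
    q=p['mtx']@(p['R']@np.asarray(X,float)+p['t']); return q[:2]/q[2]
def orange(p,z):
    h=cv2.cvtColor(p['frame'],cv2.COLOR_RGB2HSV); m=cv2.inRange(h,(8,150,120),(20,255,255))
    n,l,s,c=cv2.connectedComponentsWithStats(m); i=1+np.argmax(s[1:,4])
    b=cv2.minAreaRect(np.argwhere(l==i)[:,::-1].astype(np.float32)); P=cv2.boxPoints(b)
    W=np.array([back(p,q,z) for q in P]); e=[W[1]-W[0],W[2]-W[1]]; e=max(e,key=np.linalg.norm)
    return W.mean(0),np.degrees(np.arctan2(e[1],e[0])),np.linalg.norm(W[1]-W[0]),np.linalg.norm(W[2]-W[1]),s[i,4]
def rect(p,thing,z):
    d=manip.regions_of(thing,p)[0]; b=cv2.minAreaRect(np.argwhere(d['mask'])[:,::-1].astype(np.float32))
    W=np.array([back(p,q,z) for q in cv2.boxPoints(b)]); return d['conf'],W.round(3)
def state():
    o=manip.get_obs(); R=Ro.from_rotvec(o['tcp_rot']).as_matrix()
    print('t',round(float(o['clock']),2),'tcp',o['tcp_pos'].round(4),'yawY',np.degrees(np.arctan2(R[1,1],R[0,1])).round(1),'tilt',np.degrees(np.arccos(-R[2,2])).round(1),'q',o['joint_pos'].round(2),'F',o['ft_force'].round(1),'T',o['ft_torque'].round(2),'w',round(float(o['grip_width']),4),'ff',round(float(o['finger_force']),1))
    return o['tcp_pos'],R
def to(x,y,z,yawY=None):
    p,R=state(); d=(R.T@(np.array([x,y,z])-p))*1000; c=np.degrees(np.arctan2(R[1,1],R[0,1]))
    print('shift',d.round(0),'turn',None if yawY is None else round((c-yawY+180)%360-180,1))
E
python3 - <<'E'
from h import *
p=grab('top'); print(orange(p,.171)); print(rect(p,'parts_bin',.06)); print(rect(p,'scrap_tray',.045))
to(.495,-.295,.30,-105)
E
```

```text
(array([ 0.49384124, -0.29358007,  0.171     ]), np.float64(-12.253453275789527), np.float64(0.09776549958770331), np.float64(0.01643738060054333), np.int32(252))
(0.7, array([[0.523, 0.424, 0.06 ],
       [0.542, 0.184, 0.06 ],
       [0.341, 0.163, 0.06 ],
       [0.323, 0.398, 0.06 ]]))Traceback (most recent call last):
  File "<stdin>", line 2, in <module>
  File "h.py", line 20, in rect
    d=manip.regions_of(thing,p)[0]; b=cv2.minAreaRect(np.argwhere(d['mask'])[:,::-1].astype(np.float32))
      ~~~~~~~~~~~~~~~~~~~~~~~~~^^^
IndexError: list index out of range
```

Emit:
{"op": "arm_command", "data": {"moves": [[[0,0,-42],0],[[0,0,-84],0],[[-340,-262,-106],90],[[-340,-262,-106],90],[[-340,-262,-106],90],[[-340,-262,-106],90],[[-340,-262,-106],90],[[-340,-262,-106],90],[[-340,-262,-106],90],[[-340,-262,-106],90]], "jaw": 80, "squeeze": 60}}

```text
clock: 2.08
tcp_pos: [0.3689, 0.231, 0.2952]
tcp_rot: [-1.979, -2.44, -0.002]
ft_force: [0.6, 0.3, 0.6]
grip_width: 0.0799
finger_force: 0.0
```

```bash
python3 -c "
from h import *
to(.494,-.2936,.30,-102.25)"
```

```text
t 2.08 tcp [0.3689 0.231  0.2952] yawY 11.9 tilt 0.1 q [-0.93  0.03  0.34  1.6  -0.01  1.51 -0.38] F [0.6 0.3 0.6] T [ 0.02 -0.06  0.  ] w 0.0799 ff 0.0
shift [-539.   14.   -5.] turn 114.2
```

Emit:
{"op": "arm_command", "data": {"moves": [[[-539,14,-5],114],[[-539,14,-5],114],[[-539,14,-5],114],[[-539,14,-5],114],[[-539,14,-5],114],[[-539,14,-5],114],[[-539,14,-5],114],[[-539,14,-5],114],[[-539,14,-5],114],[[-539,14,-5],114]]}}

```text
clock: 2.92
tcp_pos: [0.4675, -0.1735, 0.2991]
tcp_rot: [-3.032, -0.823, -0.003]
ft_force: [0.7, 0.9, -0.1]
grip_width: 0.0805
finger_force: 0.0
```

```bash
python3 -c "
from h import *
to(.494,-.2936,.30,-102.25)"
```

```text
t 2.92 tcp [ 0.4675 -0.1735  0.2991] yawY -59.6 tilt 0.1 q [-0.37  0.21  0.86  1.46 -0.16  1.54 -0.56] F [ 0.7  0.9 -0.1] T [ 0.05 -0.07 -0.04] w 0.0805 ff 0.0
shift [-38. 117.  -1.] turn 42.6
```

Emit:
{"op": "arm_command", "data": {"moves": [[[-38,117,-1],42.6],[[-38,117,-1],42.6],[[-38,117,-1],42.6],[[-38,117,-1],42.6],[[-38,117,0],42.6],[[-38,117,0],42.6],[[-38,117,60],42.6],[[-38,117,60],42.6]]}}

```text
clock: 3.58
tcp_pos: [0.4933, -0.2913, 0.2357]
tcp_rot: [-3.123, 0.328, 0.004]
ft_force: [-0.2, 1.1, -1.5]
grip_width: 0.0801
finger_force: 0.0
```

```bash
python3 -c "
from h import *
p=grab('top','top1');print(orange(p,.171))
to(.494,-.2936,.143,-102.25)"
```

```text
(array([ 0.45083733, -0.28932404,  0.171     ]), np.float64(-46.24838537216182), np.float64(0.010639925590301911), np.float64(0.0052157736740073325), np.int32(12))
t 3.63 tcp [ 0.4919 -0.289   0.2324] yawY -102.0 tilt 0.6 q [-0.16  0.48  1.02  1.4  -0.4   1.5  -0.94] F [-0.4  2.2 -2.9] T [0.14 0.06 0.04] w 0.0802 ff 0.0
shift [ 4.  4. 89.] turn 0.3
```

Emit:
{"op": "arm_command", "data": {"moves": [[[0,0,0],0],[[0,0,0],0],[[0,0,0],0]]}}

```text
clock: 3.88
tcp_pos: [0.4951, -0.2928, 0.2406]
tcp_rot: [3.123, -0.327, 0.005]
ft_force: [1.3, 0.3, 0.4]
grip_width: 0.08
finger_force: 0.0
```

```bash
python3 -c "
from h import *
to(.494,-.2936,.143,-102.25)
p=grab('scene','sc1')"
```

```text
t 3.88 tcp [ 0.4951 -0.2928  0.2406] yawY -101.9 tilt 0.2 q [-0.16  0.47  1.02  1.38 -0.4   1.5  -0.94] F [1.3 0.3 0.4] T [-0.05  0.01 -0.01] w 0.08 ff 0.0
shift [-1.  1. 98.] turn 0.3
```

View pics/sc1.png

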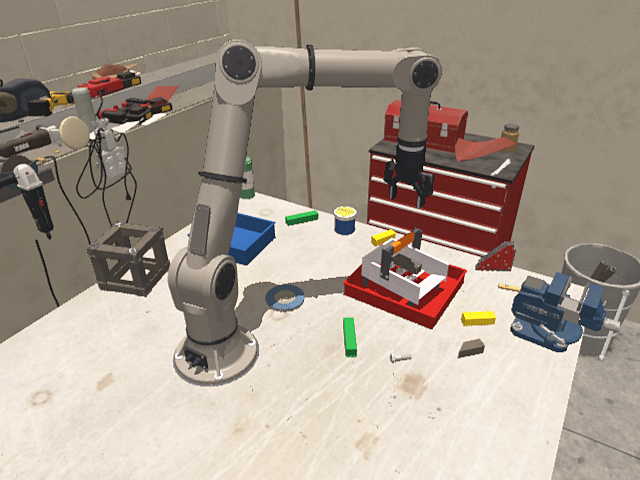

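Emit:
{"op": "arm_command", "data": {"moves": [[[-1,1,40],0],[[-1,1,80],0],[[-1,1,97],0],[[-1,1,97],0],[[-1,1,97],0]]}}

```text
clock: 4.35
tcp_pos: [0.4935, -0.2929, 0.1424]
tcp_rot: [3.124, -0.327, 0.001]
ft_force: [0.3, 0.4, 0.9]
grip_width: 0.0798
finger_force: 0.0
```

Emit:
{"op": "arm_command", "data": {"moves": [[[0,0,0],0],[[0,0,0],0],[[0,0,0],0],[[0,0,0],0]], "jaw": 0, "squeeze": 80}}

```text
clock: 4.68
tcp_pos: [0.4938, -0.2933, 0.1431]
tcp_rot: [3.123, -0.327, 0.004]
ft_force: [0.0, 0.3, 0.6]
grip_width: 0.0321
finger_force: 0.0
```

Emit:
{"op": "arm_command", "data": {"moves": [[[0,0,-15],0],[[0,0,-30],0],[[0,0,-30],0],[[0,0,-30],0]]}}

```text
clock: 5.02
tcp_pos: [0.4936, -0.2933, 0.1726]
tcp_rot: [3.124, -0.327, 0.004]
ft_force: [-0.5, 0.5, -0.9]
grip_width: 0.0
finger_force: 0.0
```

```bash
python3 -c "
from h import *
state()
p=grab('scene'); print(proj(p,[.494,-.293,.1]).round()); cv2.imwrite('pics/sc2.png',cv2.resize(p['frame'][190:340,320:500,::-1],None,fx=4,fy=4))"
```

```text
t 5.02 tcp [ 0.4936 -0.2933  0.1726] yawY -102.0 tilt 0.1 q [-0.16  0.51  1.    1.51 -0.43  1.36 -0.91] F [-0.5  0.5 -0.9] T [ 0.01  0.03 -0.02] w 0.0 ff 0.0
[400. 259.]
```

View pics/sc2.png

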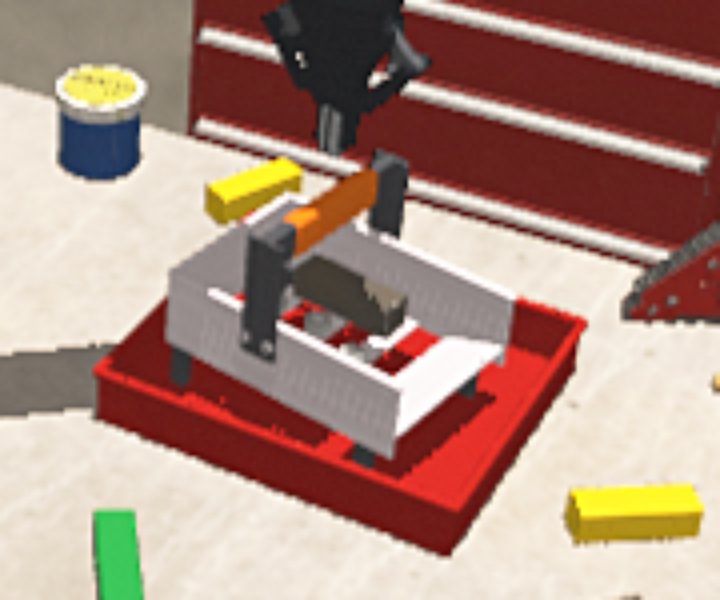

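```bash
python3 -c "
from h import *
p=grab('scene');print(proj(p,[.4936,-.2933,.1726]),proj(p,[.494,-.2936,.16]),proj(p,[.494,-.2936,.0]))
print([ (d['conf'],d['pixel']) for d in manip.tip_of('basket_handle',p)])
h=cv2.cvtColor(p['frame'],cv2.COLOR_RGB2HSV); m=cv2.inRange(h,(8,150,120),(20,255,255)); m[:,:350]=0;m[:,450:]=0;m[300:]=0;a=np.argwhere(m)[:,::-1];print(a.mean(0),a.min(0),a.max(0))
for z in(.12,.13,.14,.15,.16): print(z,orange(p,z)[:2])
t=manip.grab_frame('top');print([ (d['conf'],d['pixel']) for d in manip.tip_of('basket',t)],proj(t,[.494,-.2936,.0]))
"
```

```text
[401.84052455 238.41373386] [401.62973857 242.06373272] [397.30699992 285.96388532]
[(0.81, [402.9, 242.7])]
[402.29646018 241.88495575] [380 229] [413 253]
0.12 (array([ 0.55423325, -0.27539763,  0.12      ]), np.float64(-15.312212952208055))
0.13 (array([ 0.53952668, -0.28072673,  0.13      ]), np.float64(-15.312212952208037))
0.14 (array([ 0.52482011, -0.28605583,  0.14      ]), np.float64(-15.31221295220804))
0.15 (array([ 0.51011354, -0.29138493,  0.15      ]), np.float64(-15.312212952208043))
0.16 (array([ 0.49540697, -0.29671403,  0.16      ]), np.float64(-15.312212952208021))
[(0.86, [393.8, 224.8]), (0.61, [396.6, 220.3])] [394.31904273 224.13452973]
```

```bash
python3 -c "
from h import *
p=manip.grab_frame('scene'); f=p['frame'][170:260,350:470,::-1].copy()
f=cv2.resize(f,None,fx=6,fy=6,interpolation=cv2.INTER_CUBIC); f=np.clip(f.astype(float)*1.8+10,0,255).astype(np.uint8)
for z in(.1726,.2,.25):
    u=(proj(p,[.4936,-.2933,z])-[350,170])*6; cv2.circle(f,tuple(int(v) for v in u),4,(0,255,0),1)
cv2.imwrite('pics/sc3.png',f)"
```

```text
(no output)
```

View pics/sc3.png

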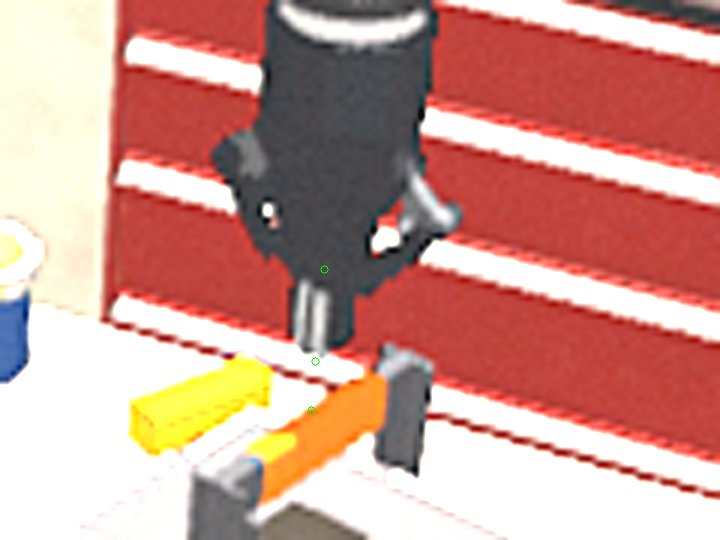

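Emit:
{"op": "arm_command", "data": {"moves": [[[0,0,8],0],[[0,0,16],0],[[0,0,20],0],[[0,0,20],0]]}}

```text
clock: 5.65
tcp_pos: [0.492, -0.2916, 0.1496]
tcp_rot: [-3.123, 0.327, 0.005]
ft_force: [0.6, 0.3, -0.8]
grip_width: 0.0
finger_force: 0.0
```

Emit:
{"op": "arm_command", "data": {"moves": [[[0,0,4],0],[[0,0,4],0]]}}

```text
clock: 5.82
tcp_pos: [0.4927, -0.2923, 0.1469]
tcp_rot: [-3.124, 0.327, 0.001]
ft_force: [0.3, 0.4, -0.7]
grip_width: 0.0003
finger_force: 0.0
```

Emit:
{"op": "arm_command", "data": {"moves": [[[0,0,4],0],[[0,0,4],0]]}}

```text
clock: 5.98
tcp_pos: [0.4928, -0.2924, 0.1431]
tcp_rot: [-3.124, 0.327, 0.001]
ft_force: [-0.7, -0.2, 0.8]
grip_width: 0.0001
finger_force: 0.0
```

```bash
python3 -c "
from h import *
fs=[]
for c in('scene','top'):
    p=manip.grab_frame(c); u0=proj(p,[.494,-.2936,.17]).astype(int); a=u0-[33,50]
    f=p['frame'][a[1]:a[1]+80,a[0]:a[0]+66,::-1]
    f=cv2.resize(f,None,fx=6,fy=6,interpolation=cv2.INTER_CUBIC); f=np.clip(f.astype(float)*1.8+10,0,255).astype(np.uint8)
    for X in([.4928,-.2924,.143],[.4928,-.2924,.175]):
        u=(proj(p,X)-a)*6; cv2.circle(f,tuple(int(v) for v in u),4,(0,255,0),1)
    fs.append(f)
cv2.imwrite('pics/sc4.png',np.hstack(fs))"
```

```text
(no output)
```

View pics/sc4.png

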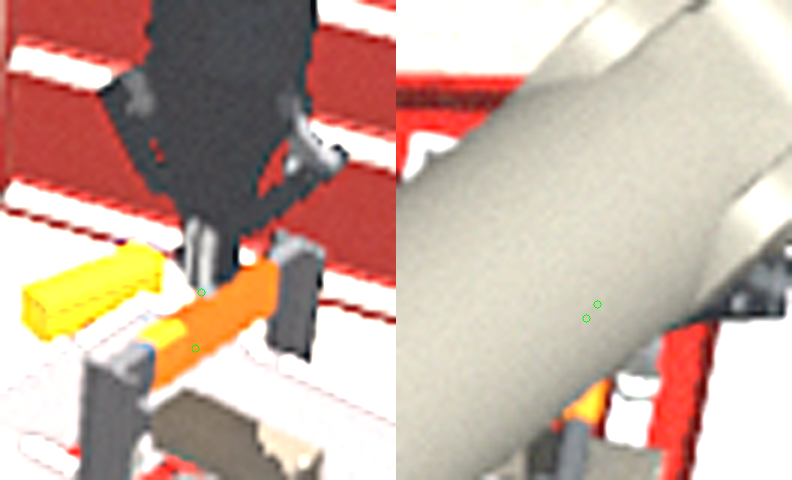

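Emit:
{"op": "arm_command", "data": {"moves": [[[0,0,3],0],[[0,0,3],0],[[0,0,3],0]]}}

```text
clock: 6.33
tcp_pos: [0.493, -0.2925, 0.1404]
tcp_rot: [-3.124, 0.327, 0.0]
ft_force: [-0.6, 0.9, -0.0]
grip_width: 0.0
finger_force: 0.0
```

Emit:
{"op": "arm_command", "data": {"moves": [[[0,0,3],0],[[0,0,3],0],[[0,0,3],0]]}}

```text
clock: 6.58
tcp_pos: [0.4932, -0.2928, 0.1377]
tcp_rot: [3.124, -0.327, 0.001]
ft_force: [-0.1, 0.1, 1.4]
grip_width: -0.0
finger_force: 0.4
```

Emit:
{"op": "arm_command", "data": {"moves": [[[0,0,3],0],[[0,0,3],0],[[0,0,3],0]]}}

```text
clock: 6.83
tcp_pos: [0.4933, -0.2929, 0.1376]
tcp_rot: [-3.124, 0.327, -0.003]
ft_force: [-3.4, 3.7, 15.1]
grip_width: -0.0001
finger_force: 7.4
```

Emit:
{"op": "arm_command", "data": {"moves": [[[0,0,-25],0],[[0,0,-25],0],[[0,0,-25],0],[[0,0,-25],0],[[0,0,-25],0],[[0,0,-25],0]], "jaw": 60}}

```text
clock: 7.33
tcp_pos: [0.4925, -0.292, 0.1585]
tcp_rot: [-3.124, 0.327, 0.003]
ft_force: [0.0, -0.5, -0.6]
grip_width: 0.0602
finger_force: 0.0
```

Emit:
{"op": "arm_command", "data": {"moves": [[[0,0,20],0],[[0,0,40],0],[[0,0,53],0],[[0,0,53],0],[[0,0,53],0]]}}

```text
clock: 7.75
tcp_pos: [0.4923, -0.292, 0.1057]
tcp_rot: [-3.124, 0.327, 0.004]
ft_force: [0.0, -0.4, -0.2]
grip_width: 0.0601
finger_force: 0.0
```

Emit:
{"op": "arm_command", "data": {"moves": [[[0,0,0],0],[[0,0,0],0],[[0,0,0],0],[[0,0,0],0],[[0,0,0],0],[[0,0,0],0],[[0,0,0],0]], "jaw": 0, "squeeze": 80}}

```text
clock: 8.33
tcp_pos: [0.4936, -0.2939, 0.1075]
tcp_rot: [3.122, -0.328, 0.003]
ft_force: [1.3, -2.4, 2.6]
grip_width: 0.0152
finger_force: 78.5
```

Emit:
{"op": "arm_command", "data": {"moves": [[[0,0,-12],0],[[0,25,-22],0],[[0,50,-22],0],[[0,50,-22],0],[[0,8,-22],0],[[0,50,-22],0],[[0,8,-22],0],[[0,50,-22],0],[[0,8,-22],0],[[0,50,-22],0]], "squeeze": 120}}

```text
clock: 9.17
tcp_pos: [0.491, -0.3133, 0.1227]
tcp_rot: [-3.1, 0.279, 0.013]
ft_force: [9.9, 16.1, -9.9]
grip_width: 0.0141
finger_force: 122.8
```

```bash
cat >> h.py <<'E'
def show(name,cs=('scene','top'),X=None,s=5):
    fs=[]
    X=manip.get_obs()['tcp_pos'] if X is None else X
    for c in cs:
        p=manip.grab_frame(c); a=np.maximum(proj(p,X).astype(int)-[40,45],0)
        fs.append(cv2.resize(p['frame'][a[1]:a[1]+115,a[0]:a[0]+80,::-1],None,fx=s,fy=s,interpolation=cv2.INTER_CUBIC))
    cv2.imwrite(f'pics/{name}.png',np.clip(np.hstack(fs).astype(float)*1.4,0,255).astype(np.uint8))
E
python3 -c "
from h import *
state();show('k1')"
```

```text
t 9.17 tcp [ 0.491  -0.3133  0.1227] yawY -100.3 tilt 1.7 q [-0.06  0.58  0.94  1.53 -0.5   1.31 -0.8 ] F [ 9.9 16.1 -9.9] T [ 2.33 -1.28 -0.03] w 0.0141 ff 122.8
```

View pics/k1.png

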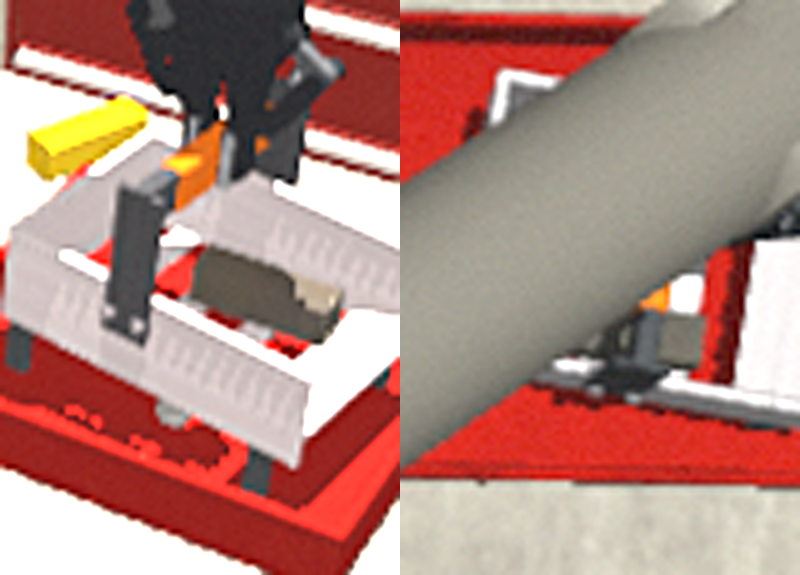

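Emit:
{"op": "arm_command", "data": {"moves": [[[0,10,0],0],[[0,22,0],0],[[0,12,0],0],[[0,-13,0],0],[[0,-51,0],0],[[0,-13,0],0],[[0,12,0],0],[[0,22,0],0],[[0,22,0],0]]}}

```text
clock: 10.02
tcp_pos: [0.4808, -0.3521, 0.1272]
tcp_rot: [-3.103, 0.315, 0.0]
ft_force: [4.8, 13.9, -2.4]
grip_width: 0.014
finger_force: 131.4
```

```bash
python3 -c "
from h import *
state()
for c in('scene','top'):
    p=grab(c,'m_'+c)
    for n,z in (('nut_0_center',.009),('tube_long_center',.08),('tube_short_center',.08)):
        print(c,n,[(d['conf'],np.round(d['pixel']),back(p,d['pixel'],z).round(3)) for d in manip.tip_of(n,p)])
"
```

```text
t 10.02 tcp [ 0.4808 -0.3521  0.1272] yawY -101.6 tilt 1.3 q [ 0.01  0.6   0.94  1.49 -0.51  1.32 -0.76] F [ 4.8 13.9 -2.4] T [ 4.29 -1.5   1.13] w 0.014 ff 131.4
scene nut_0_center []
scene tube_long_center [(0.97, array([348., 337.]), array([ 0.147, -0.307,  0.08 ])), (0.54, array([301., 213.]), array([0.607, 0.125, 0.08 ]))]
scene tube_short_center [(0.84, array([478., 317.]), array([ 0.384, -0.561,  0.08 ])), (0.67, array([383., 238.]), array([ 0.606, -0.188,  0.08 ])), (0.56, array([423., 267.]), array([ 0.517, -0.36 ,  0.08 ]))]
top nut_0_center [(0.42, array([367., 218.]), array([ 0.511, -0.217,  0.009]))]
top tube_long_center [(0.75, array([226., 161.]), array([0.661, 0.163, 0.08 ])), (0.73, array([390., 327.]), array([ 0.212, -0.262,  0.08 ])), (0.64, array([416., 240.]), array([ 0.438, -0.34 ,  0.08 ]))]
top tube_short_center [(0.85, array([338., 151.]), array([ 0.684, -0.14 ,  0.08 ])), (0.84, array([487., 236.]), array([ 0.444, -0.526,  0.08 ]))]
```

Emit:
{"op": "arm_command", "data": {"moves": [[[0,-10,0],0],[[0,-35,0],0],[[0,-73,0],0],[[0,-35,0],0],[[0,-10,0],0],[[0,0,0],0],[[0,-10,0],0],[[0,-35,0],0],[[0,-73,0],0],[[0,-35,0],0]]}}

```text
clock: 11.25
tcp_pos: [0.4988, -0.2965, 0.1244]
tcp_rot: [-3.099, 0.267, 0.003]
ft_force: [11.8, 18.3, -9.2]
grip_width: 0.0137
finger_force: 119.7
```

Emit:
{"op": "arm_command", "data": {"moves": [[[0,25,0],0],[[0,35,0],0],[[0,25,0],0],[[0,0,0],0],[[0,-38,0],0],[[0,0,0],0],[[0,10,0],0],[[0,10,0],0],[[0,10,0],0]]}}

```text
clock: 12.0
tcp_pos: [0.4803, -0.3419, 0.129]
tcp_rot: [3.122, -0.341, -0.001]
ft_force: [-0.1, -0.3, -6.7]
grip_width: 0.0145
finger_force: 121.4
```

```bash
python3 -c "
from h import *
state();show('k2',('scene',),s=7)"
```

```text
t 12.0 tcp [ 0.4803 -0.3419  0.129 ] yawY -102.4 tilt 0.1 q [-0.04  0.58  0.96  1.53 -0.49  1.29 -0.8 ] F [-0.1 -0.3 -6.7] T [ 0.04 -0.01  0.03] w 0.0145 ff 121.4
```

View pics/k2.png

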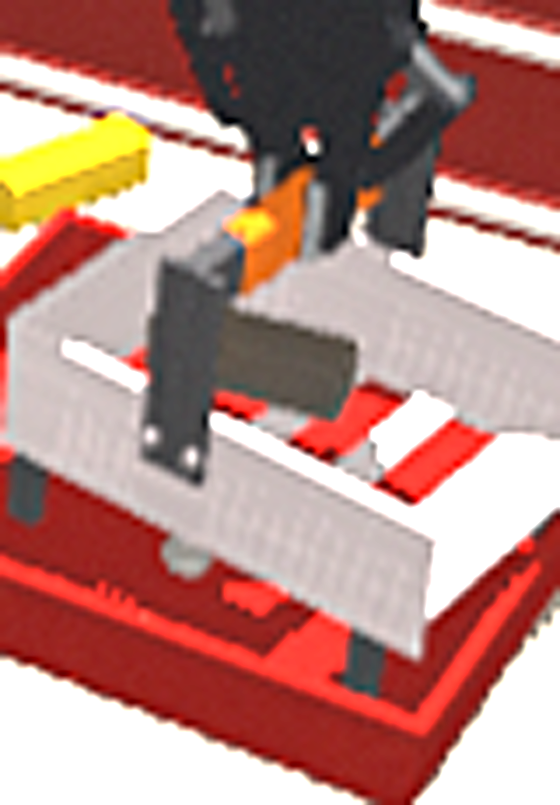

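Emit:
{"op": "arm_command", "data": {"moves": [[[0,-34,-24],0],[[0,0,0],0],[[0,-34,-24],0],[[0,0,0],0],[[0,-34,-24],0],[[0,0,0],0],[[0,-34,-24],0],[[0,0,0],0],[[0,0,0],0],[[0,0,0],0]]}}

```text
clock: 12.88
tcp_pos: [0.4808, -0.3394, 0.1272]
tcp_rot: [-3.122, 0.335, 0.006]
ft_force: [0.0, 0.6, -12.5]
grip_width: 0.014
finger_force: 125.8
```

```bash
cat >> h.py <<'E'
def seen():
    # rectify the basket floor (basket frame) from the scene camera; tcp above basket origin
    p=manip.grab_frame('scene'); o=manip.get_obs(); R=Ro.from_rotvec(o['tcp_rot']).as_matrix()
    b=o['tcp_pos'].copy(); b[2]-=.1035 ; by=-R[:,1]; bx=-R[:,0]; ex=[]
    return p,b,bx,by
def cnt(z=.042):
    p,b,bx,by=seen()
    g=[]
    for y in np.arange(85,-70,-4):
        r=''
        for x in np.arange(-66,67,4):
            u=proj(p,b+bx*x/1000+by*y/1000+[0,0,z]).round().astype(int); c=p['frame'][u[1],u[0]].astype(int)
            r+='R' if c[0]>1.7*max(c[1],c[2]) else ('#' if c.max()<95 else ('w' if c.min()>190 else 'n'))
        g.append(f'{y:4d} '+r)
    print('\n'.join(g))
E
python3 -c "
from h import *
state();cnt()"
```

```text
t 12.88 tcp [ 0.4808 -0.3394  0.1272] yawY -102.2 tilt 0.2 q [-0.04  0.58  0.97  1.53 -0.49  1.29 -0.8 ] F [  0.    0.6 -12.5] T [ 0.63 -0.01  0.07] w 0.014 ff 125.8
  85 ###############nnnwwnnnnnnnnnnnnnn
  81 #################wwwwnnnnnnnnnnnnn
  77 #################nwwnnnnnnnnnnnnnn
  73 #################wwwwnnnnnnnnnnnnn
  69 #################nwwnnnnnnnnnnnnnn
  65 #################wwwwnnnnnnnnnnnnn
  61 #################nwwnnnnnnnnnnnnnn
  57 wwwn#############nnwnnnnnnnnnnnnnn
  53 wwwwnn#############nnnnnnnnnnnnnnn
  49 wnnnn################nnnnnnnnnnnnn
  45 nwnnn##################nnnnnnnnnnn
  41 nnnnn###################nnnnnnnnnn
  37 RRRRn###################nnnnnnnnnn
  33 RRRRR####################nnnnnnnnn
  29 RRRRR#####################n#nnnnnn
  25 RRRR#############n############nnnn
  21 RRRR#############www#########nnnnn
  17 RnRR##############wwn########nnnnn
  13 nnnnn############wwwnnn#nnn##nnnnn
   9 nnnnn############nwwnnnn#nnn#nnnnn
   5 nnnnnn###########wwwnnnnnn###nnnnn
   1 nnnnnnnn#########nwwwnnnnnn##nnnnn
  -3 nnnRnnnnn########wwwnnnnnnnnnnnnnn
  -7 RRRRRRRRRRR######wwwwnnnnnnnnnnnnn
 -11 RRRRRRRRRRRRRRRR#wwwnnnnnnnnnnnnnn
 -15 RRRRRRRRRRRRRRRRnwwwwnnnnnnnnnnnnn
 -19 RRRRRRRRRRRRRRRR#nwwnnnnnnnnnnnnnn
 -23 RRRRRRRRRRRRRRRRRwwwnnnnnnnnnnnnnn
 -27 wwRwwRwnRRRRRRRRnnwwnnnnnnnnnnnnnn
 -31 wwwwwwwwwnnnnnnnnwwwnnnnnnnnnnnnnn
 -35 wwwwwwwwwwwwnnnnnnwwnnnnnnnnnnnnnn
 -39 wwwwwwwwwwwwwnnnnnwwnnnnnnnnnnnnnn
 -43 wwwwwwwwwwwwwnnnnwwwnnnnnnnnnnnnnn
 -47 RnRRRRwRRnnnn#nRRnwwnnnnnnnnnnnnnn
 -51 RRRRRRRRRRRRRRRRRnwwnnnnnnnnnnnnnn
 -55 RRRRRRRRRRRRRRRRRRwwnnnnnnnnnnnnnn
 -59 RRRRRRRRRRRRRRRRRRwwnnnnnnnnnnnnnn
 -63 RRRRRRRRRRRRRRRRRnwwnnnnnnnnnnnnnn
 -67 wRRRRnRnRRRRRRRRRRwwnnnnnnnnnnnnnn
```

Emit:
{"op": "arm_command", "data": {"moves": [[[0,-36,-20],0],[[0,-72,-40],0],[[0,-36,-20],0],[[0,0,0],0],[[0,-36,-20],0],[[0,-72,-40],0],[[0,-36,-20],0],[[0,0,0],0],[[0,0,0],0],[[0,0,0],0]]}}

```text
clock: 13.77
tcp_pos: [0.4817, -0.3382, 0.1281]
tcp_rot: [-3.12, 0.333, 0.003]
ft_force: [0.3, 1.5, -8.5]
grip_width: 0.0137
finger_force: 126.6
```

```bash
python3 -c "
from h import *
state();cnt()"
```

```text
t 13.77 tcp [ 0.4817 -0.3382  0.1281] yawY -102.2 tilt 0.2 q [-0.04  0.58  0.97  1.53 -0.49  1.3  -0.8 ] F [ 0.3  1.5 -8.5] T [0.67 0.11 0.08] w 0.0137 ff 126.6
  85 n######nnnnnnnnnnwwnnnnnnnnnnnnnnn
  81 n########nnnnnnnnnwwnnnnnnnnnnnnnn
  77 n#########RRRRRRRwwwnnnnnnnnnnnnnn
  73 n#############RR#nwwnnnnnnnnnnnnnn
  69 #################wwwwnnnnnnnnnnnnn
  65 #################nwwnnnnnnnnnnnnnn
  61 #nn##############wwwnnnnnnnnnnnnnn
  57 wwwnnn###########nwwnnnnnnnnnnnnnn
  53 wwwnnnn############nnnnnnnnnnnnnnn
  49 wwnnnnnn#############nnnnnnnnnnnnn
  45 wnnnnnnnnn#############nnnnnnnnnnn
  41 Rnnnnnnnnnn#############nnnnnnnnnn
  37 RRRRRRRRRR##############nnnnnnnnnn
  33 RRRRRRRRRRR##############nnnnnnnnn
  29 RRRRRRRRRR################nnnnnnnn
  25 RRRRRRRRRR##################nnnnnn
  21 RRRRRRRRRRR######nnn########nnnnnn
  17 nnnnRnRRRR#######www#########nnnnn
  13 nnnnnnnnnnR######nwwn########nnnnn
   9 nnnnnnnnnn#######nwwnnn##nn#nnnnnn
   5 nnnnnnnnnnn#######wwnnnn#n#n#nnnnn
   1 nnnnnnnnnn#####nnwwwnnnnnn###nnnnn
  -3 nnnnRnnRnnn###nnnnwwwnnnnnnn#nnnnn
  -7 RRRRRRRRRRR#nnnnnwwwnnnnnnnnnnnnnn
 -11 RRRRRRRRRRR#nnnnnwwwwnnnnnnnnnnnnn
 -15 RRRRRRRRRRRR#####wwwnnnnnnnnnnnnnn
 -19 RRRRRRRRRRRRRR###nwwnnnnnnnnnnnnnn
 -23 nnRRRRRRRRRRRRR###wwnnnnnnnnnnnnnn
 -27 wwwwwwnwRRRRnRRRRnwwnnnnnnnnnnnnnn
 -31 wwwwwwwwwnnnnnnnnnwwwnnnnnnnnnnnnn
 -35 wwwwwwwwwwwnnnnnnwwwnnnnnnnnnnnnnn
 -39 wwwwwwwwwwwwnnnnnwwwwnnnnnnnnnnnnn
 -43 wwwwwwwwwwwwwnnnnnwwnnnnnnnnnnnnnn
 -47 RRRRRRRRRRnnRnRnRwwwnnnnnnnnnnnnnn
 -51 RRRRRRRRRRRRRRRRRRwwwnnnnnnnnnnnnn
 -55 RRRRRRRRRRRRRRRRRnwwnnnnnnnnnnnnnn
 -59 RRRRRRRRRRRRRRRRRRwwwnnnnnnnnnnnnn
 -63 RRRRRRRRRRRRRRRRRRwwnnnnnnnnnnnnnn
 -67 nwnnwnnRnnRRRRRRRnwwnnnnnnnnnnnnnn
```

```bash
cat >> h.py <<'E'
def gray(x0,x1,y0,y1,z=.042,s=3):
    p,b,bx,by=seen()
    for y in np.arange(y0,y1,-s):
        r=[]
        for x in np.arange(x0,x1,s):
            u=proj(p,b+bx*x/1000+by*y/1000+[0,0,z]).round().astype(int); c=p['frame'][u[1],u[0]].astype(int)
            r.append(' RR' if c[0]>1.6*max(c[1],c[2]) else f'{c.mean():3.0f}')
        print(f'{y:4d}',' '.join(r))
E
python3 -c "
from h import *
gray(-70,6,92,-70)"
```

```text
92 100  83  48  46  45  47  56  56 112 112 151 142 144 138 138 138 138 136 140 140 138 138 136 135 132 142
  89 100 100  48  48  49  49  49  49  56 111 111 152 152 144 144 136 137 137 136 136 137 135 135 125 125 132
  86 112  93  66  48  51  49  52  49  46  56  56 109 152 153 144 146 136 136 138 136 138 134 125 121 125 225
  83  98  98  60  48  48  51  51  51  51  46  56  56 109 109 150 150 146 139 139 141 141 138 125 125 247 247
  80  81  89  89  60  50  53  53  53  51  52  47  48  55  RR  RR 150  RR 146  RR 139 141 136 141 143 223 255
  77  91  96  96  45  50  53  53  53  52  52  48  48  48  53  53  RR  RR  RR  RR  RR  RR  RR  RR 143 207 255
  74  91  91  62  62  50  50  53  51  54  52  52  48  51  47  51  50  55  55  RR  61  RR  RR  RR 177 177 207
  71  60  57  85  51  48  50  53  51  52  53  53  52  51  52  51  50  47  47  52  61  56  51  51  94 177 255
  68  47  47  57  51  51  53  53  51  51  52  52  52  49  49  52  51  50  53  53  55  55  56  43  43 251 251
  65  37  47  33  46  39  52  50  51  51  51  53  53  50  50  51  51  48  51  50  50  55  49  46 101 197 255
  62  63  84
[... 4083 characters left out ...]
RR  RR  RR  RR  RR  RR  RR  RR  RR  RR 253 253
 -52  RR  RR  RR  RR  RR  RR  RR  RR  RR  RR  RR  RR  RR  RR  RR  RR  RR  RR  RR  RR  RR  RR  RR  RR  RR 255
 -55  RR  RR  RR  RR  RR  RR  RR  RR  RR  RR  RR  RR  RR  RR  RR  RR  RR  RR  RR  RR  RR  RR  RR  RR 255 255
 -58  RR  RR  RR  RR  RR  RR  RR  RR  RR  RR  RR  RR  RR  RR  RR  RR  RR  RR  RR  RR  RR  RR  RR  RR  RR 255
 -61  RR  RR  RR  RR  RR  RR  RR  RR  RR  RR  RR  RR  RR  RR  RR  RR  RR  RR  RR  RR  RR  RR  RR  RR 255 255
 -64  RR  RR  RR  RR  RR  RR  RR  RR  RR  RR  RR  RR  RR  RR  RR  RR  RR  RR  RR  RR  RR  RR  RR  RR 154 255
 -67 155 252 155 252  RR  RR  RR  RR  RR  RR  RR  RR 230  RR  RR  RR  RR  RR  RR  RR  RR  RR  RR  RR  RR 255
```

```bash
python3 -c "
from h import *
show('k3',('scene',),s=7)"
```

```text
(no output)
```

View pics/k3.png

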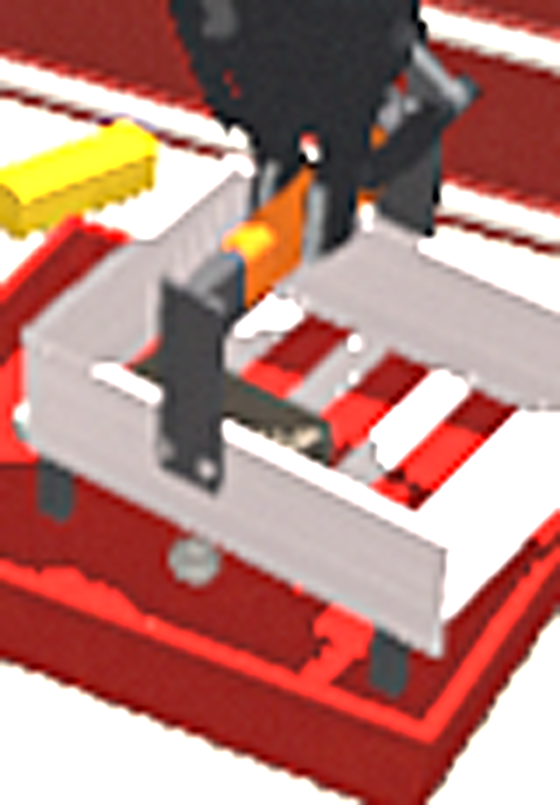

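Emit:
{"op": "arm_command", "data": {"moves": [[[0,0,-20],0],[[0,0,-50],0],[[0,0,-85],0],[[0,0,-120],0],[[0,0,-145],0],[[0,0,-160],0],[[0,0,-160],0],[[0,0,-160],0]]}}

```text
clock: 14.58
tcp_pos: [0.4832, -0.3402, 0.2902]
tcp_rot: [3.121, -0.329, 0.005]
ft_force: [-0.0, 0.1, -8.2]
grip_width: 0.014
finger_force: 126.7
```

```bash
python3 -c "
from h import *
state()
p=grab('scene'); f=p['frame'].astype(int)
# nonred blobs on tray floor
m=np.zeros((480,640),np.uint8)
poly=np.array([proj(p,[.49+a,-.315+b,.004]) for a,b in((-.115,-.13),(.115,-.13),(.115,.13),(-.115,.13))]).astype(np.int32)
cv2.fillPoly(m,[poly],1)
nr=((f[:,:,0]<1.5*np.maximum(f[:,:,1],f[:,:,2]))&(m>0)).astype(np.uint8)
n,l,s,c=cv2.connectedComponentsWithStats(nr)
for i in range(1,n):
    if s[i,4]>8: print(s[i],c[i].round(),back(p,c[i],.009).round(3),f[l==i].mean(0).round())
a=np.array([340,170])
fs=[cv2.resize(p['frame'][a[1]:a[1]+165,a[0]:a[0]+160,::-1],None,fx=4.5,fy=3.6)]
cv2.imwrite('pics/k4.png',np.clip(fs[0].astype(float)*1.3,0,255).astype(np.uint8))
print([(d['conf'],np.round(d['pixel'])) for d in manip.tip_of('nut_0_center',p)])
q=grab('top')
print([(d['conf'],np.round(d['pixel']),back(q,d['pixel'],.009)) for d in manip.tip_of('nut_0_center',q)])
"
```

```text
t 14.58 tcp [ 0.4832 -0.3402  0.2902] yawY -102.1 tilt 0.3 q [-0.03  0.5   1.02  1.22 -0.42  1.63 -0.87] F [-0.   0.1 -8.2] T [0.03 0.05 0.03] w 0.014 ff 126.7
[375 269  12   8  62] [380. 272.] [ 0.52  -0.224  0.009] [159. 151. 144.]
[397 289   7   7  37] [400. 292.] [ 0.462 -0.316  0.009] [117. 112. 108.]
[(0.37, array([376., 274.]))]
[]
```

```bash
python3 -c "
import cv2,numpy as np
from h import *
p=manip.grab_frame('scene'); f=p['frame'].astype(int)
for v in range(264,282): print(' '.join((' RR' if f[v,u,0]>1.5*max(f[v,u,1:]) else '%3d'%f[v,u].mean()) for u in range(368,394)))
gray(-70,72,92,-70,s=5)
"
```

```text
RR  RR  RR  RR  RR  RR  RR  RR  RR  RR  RR  RR  RR  RR  RR  RR  RR  RR  RR  RR  RR  RR  RR  RR  RR  RR
 RR  RR  RR  RR  RR  RR  RR  RR  RR  RR  RR  RR  RR  RR  RR  RR  RR  RR  RR  RR  RR  RR  RR  RR  RR  RR
 RR  RR  RR  RR  RR  RR  RR  RR  RR  RR  RR  RR  RR  RR  RR  RR  RR  RR  RR  RR  RR  RR  RR  RR  RR  RR
 RR  RR  RR  RR  RR  RR  RR  RR  RR  RR  RR  RR  RR  RR  RR  RR  RR  RR  RR  RR  RR  RR  RR  RR  RR  RR
 RR  RR  RR  RR  RR  RR  RR  RR  RR  RR  RR  RR  RR  RR  RR  RR  RR  RR  RR  RR  RR  RR  RR  RR  RR  RR
 RR  RR  RR  RR  RR  RR  RR  RR  RR  RR  RR  RR  RR  RR  RR  RR  RR  RR  RR  RR  RR  RR  RR  RR  RR  RR
 RR  RR  RR  RR  RR  RR  RR 190 223 187 166 178 170  RR 188 159 175  RR  RR  RR  RR  RR  RR  RR  RR  RR
 RR  RR  RR  RR  RR  RR  RR 199 205 138 117 153 191 193 230 157 165 191  RR  RR  RR  RR  RR  RR  RR  RR
 RR  RR  RR  RR  RR  RR  RR 114 180 161 182 192 186 161 180 121 133 157  RR  RR  RR  RR  RR  RR  RR  RR
 RR  RR  RR  RR  RR  RR  RR  95 144 151 189 186 164 119 108 102 158 113  RR  RR  RR  RR  RR  RR  RR  RR
 RR  RR  RR  RR  RR  RR  RR  RR 107 125 124 108  98 119 120 1
[... 4063 characters left out ...]
244 255 255 255 255 252 150 254 235 145 137 141 138 137 139 137 138 138 141 141 136 136 135 134
 -48  RR  RR  RR  RR  RR  RR  RR  RR  RR  RR  RR 126 254 255 132 128 140 136 138 139 140 138 138 141 142 136 135 135 131
 -53  RR  RR  RR  RR  RR  RR  RR  RR  RR  RR  RR  RR 246 250 214 128 141 137 138 139 140 139 137 141 139 137 135 136 134
 -58  RR  RR  RR  RR  RR  RR  RR  RR  RR  RR  RR  RR 255 255 157 138 141 137 137 139 138 139 136 140 142 137 135 136 131
 -63  RR  RR  RR  RR  RR  RR  RR  RR  RR  RR  RR  RR 191 255 138 128 141 135 137 140 141 140 137 140 141 137 136 135 133
 -68 255 254 255 202 201 202 200  RR  90  86  RR  RR 233 227 182 133 140 137 138 140 140 137 138 139 138 137 137 136 132
```

Emit:
{"op": "arm_command", "data": {"moves": [[[-2,-6,0],-7],[[-5,-18,0],-14],[[-10,-33,0],-21],[[-15,-50,0],-28],[[-20,-67,0],-35],[[-25,-85,0],-42],[[-30,-102,0],-49],[[-35,-120,0],-56],[[-40,-137,0],-63],[[-45,-154,0],-70]]}}

```text
clock: 15.72
tcp_pos: [0.4704, -0.1778, 0.2879]
tcp_rot: [-2.742, -1.531, 0.001]
ft_force: [0.3, -0.0, -5.6]
grip_width: 0.014
finger_force: 126.8
```

```bash
python3 -c "
from h import *
to(.448,.127,.25,95.5)"
```

```text
t 15.72 tcp [ 0.4704 -0.1778  0.2879] yawY -31.6 tilt 0.1 q [-0.29  0.21  0.77  1.47 -0.15  1.52 -0.08] F [ 0.3 -0.  -5.6] T [-0.01 -0.06  0.03] w 0.014 ff 126.8
shift [ 248. -179.   38.] turn -127.1
```

Emit:
{"op": "arm_command", "data": {"moves": [[[14,-10,2],-7],[[28,-20,4],-14],[[42,-30,6],-21],[[56,-40,8],-28],[[70,-50,10],-35],[[84,-60,12],-42],[[98,-70,14],-49],[[112,-80,16],-56],[[126,-90,18],-63],[[140,-100,20],-70]]}}

```text
clock: 16.55
tcp_pos: [0.4597, -0.0067, 0.2678]
tcp_rot: [-1.369, -2.826, 0.001]
ft_force: [-0.2, -0.0, -6.8]
grip_width: 0.014
finger_force: 126.8
```

```bash
python3 -c "
from h import *
to(.448,.127,.25,95.5)"
```

```text
t 16.55 tcp [ 0.4597 -0.0067  0.2678] yawY 38.3 tilt 0.1 q [-0.48  0.09  0.51  1.61 -0.05  1.45  0.7 ] F [-0.2 -0.  -6.8] T [ 0.02 -0.02 -0.06] w 0.014 ff 126.8
shift [112.  74.  18.] turn -57.2
```

Emit:
{"op": "arm_command", "data": {"moves": [[[14,9,2],-7],[[28,18,4],-14],[[42,27,6],-21],[[56,36,8],-28],[[70,45,10],-35],[[84,55,12],-42],[[96,63,15],-49],[[106,70,17],-56],[[112,74,18],-57],[[112,74,18],-57]]}}

```text
clock: 17.38
tcp_pos: [0.4487, 0.1288, 0.2496]
tcp_rot: [0.139, -3.136, -0.001]
ft_force: [-1.0, 1.2, -6.6]
grip_width: 0.014
finger_force: 126.8
```

```bash
python3 -c "
from h import *
to(.448,.127,.19,95.5)
for c in('top','scene'):
    p=grab(c,'b_'+c)
    print(c,[(d['conf'],back(p,d['pixel'],0).round(3)) for d in manip.tip_of('parts_bin',p)])
    print(c,[(n,d['conf'],np.round(d['pixel']),back(p,d['pixel'],.20).round(3)) for n in('tube_long_center','tube_short_center') for d in manip.tip_of(n,p)])
p=grab('top'); f=p['frame'].astype(int)
m=((f[:,:,2]>1.6*f[:,:,0])&(f[:,:,2]>70)).astype(np.uint8); m[:, :100]=0; m[:190]=0;m[310:]=0;m[:,250:]=0
r=cv2.minAreaRect(np.argwhere(m)[:,::-1].astype(np.float32)); print(r,[back(p,q,.06).round(3) for q in cv2.boxPoints(r)])
"
```

```text
t 17.38 tcp [0.4487 0.1288 0.2496] yawY 95.1 tilt 0.1 q [-0.61  0.11  0.33  1.63 -0.04  1.41  1.38] F [-1.   1.2 -6.6] T [ 0.07  0.11 -0.01] w 0.014 ff 126.8
shift [ 1. -2. 60.] turn -0.4
top []
top [('tube_long_center', 0.94, array([389., 326.]), array([ 0.217, -0.247,  0.2  ])), ('tube_long_center', 0.7, array([230., 161.]), array([0.626, 0.132, 0.2  ])), ('tube_long_center', 0.68, array([234., 215.]), array([0.49 , 0.119, 0.2  ])), ('tube_short_center', 0.69, array([340., 151.]), array([ 0.645, -0.14 ,  0.2  ])), ('tube_short_center', 0.67, array([236., 224.]), array([0.467, 0.114, 0.2  ])), ('tube_short_center', 0.55, array([486., 236.]), array([ 0.427, -0.488,  0.2  ]))]
scene []
scene [('tube_long_center', 0.92, array([349., 334.]), array([ 0.045, -0.361,  0.2  ])), ('tube_long_center', 0.78, array([299., 213.]), array([0.428, 0.013, 0.2  ])), ('tube_long_center', 0.55, array([281., 201.]), array([0.465, 0.106, 0.2  ])), ('tube_short_center', 0.88, array([476., 316.]), array([ 0.238, -0.577,  0.2  ])), ('tube_short_center', 0.71, array([385., 239.]), array([ 0.426, -0.27 ,  0.2  ])), ('tube_short_center', 0.45, array([281., 200.]), array([0.47, 0.11, 0.2 ]))]
((152.57867431640625, 251.10150146484375), (72.95697021484375, 34.3410758972168), 85.91438293457031) [array([0.519, 0.417, 0.06 ]), array([0.524, 0.325, 0.06 ]), array([0.328, 0.306, 0.06 ]), array([0.324, 0.396, 0.06 ])]
```

Emit:
{"op": "arm_command", "data": {"moves": [[[0,-8,15],0],[[0,-16,38],0],[[0,-23,60],0],[[0,-23,70],0],[[0,-23,70],0]]}}

```text
clock: 18.25
tcp_pos: [0.4491, 0.1031, 0.178]
tcp_rot: [0.136, -3.132, 0.002]
ft_force: [-1.0, 0.2, -7.2]
grip_width: 0.014
finger_force: 126.7
```

Emit:
{"op": "arm_command", "data": {"moves": [[[0,34,-24],0],[[0,0,0],0],[[0,34,-24],0],[[0,0,0],0],[[0,34,-24],0],[[0,0,0],0],[[0,34,-24],0],[[0,0,0],0],[[0,0,0],0]]}}

```text
clock: 19.0
tcp_pos: [0.4508, 0.1003, 0.1794]
tcp_rot: [0.137, -3.137, 0.007]
ft_force: [-1.6, -4.3, -5.2]
grip_width: 0.0139
finger_force: 127.3
```

```bash
cat >> h.py <<'E'
def tubes(zt=None):
    o,R=state(); by=-R[:,1]; bx=R[:,0]; z=o[2]-.1035+.055
    for c in('top','scene'):
        p=manip.grab_frame(c)
        for n in('tube_long_center','tube_short_center'):
            for d in manip.tip_of(n,p):
                for zz,l in((z,'bask'),(.02,'bin')):
                    X=back(p,d['pixel'],zz); v=X-o; 
                    B=X-np.array([.433,.295,0]); bb=(B[0]*.994+B[1]*.107,-B[0]*.107+B[1]*.994)
                    if l=='bask' and abs(v@bx)<.09 and abs(v@by)<.16: print(c,n,d['conf'],l,round(v@bx,3),round(v@by,3))
                    if l=='bin' and abs(bb[0])<.12 and abs(bb[1])<.13: print(c,n,d['conf'],l,np.round(bb,3))
E
python3 -c "
from h import *
tubes()"
```

```text
t 19.0 tcp [0.4508 0.1003 0.1794] yawY 95.0 tilt 0.3 q [-0.57  0.14  0.35  1.77 -0.05  1.24  1.45] F [-1.6 -4.3 -5.2] T [-0.56  0.06 -0.04] w 0.0139 ff 127.3
top tube_long_center 0.81 bin [0.023 0.017]
scene tube_long_center 0.81 bin [0.017 0.025]
scene tube_long_center 0.63 bask -0.082 0.03
scene tube_short_center 0.54 bask 0.012 -0.108
```

Emit:
{"op": "arm_command", "data": {"moves": [[[0,34,-24],0],[[0,0,0],0],[[0,0,0],0],[[0,0,0],0]]}}

```text
clock: 19.63
tcp_pos: [0.4517, 0.1032, 0.1807]
tcp_rot: [0.137, -3.138, 0.001]
ft_force: [0.4, -0.0, -3.4]
grip_width: 0.0138
finger_force: 127.4
```

```bash
python3 -c "
from h import *
tubes();grab('top','t5')"
```

```text
t 19.63 tcp [0.4517 0.1032 0.1807] yawY 95.0 tilt 0.1 q [-0.57  0.14  0.35  1.77 -0.05  1.24  1.45] F [ 0.4 -0.  -3.4] T [ 0.02 -0.01 -0.02] w 0.0138 ff 127.4
top tube_long_center 0.6 bin [0.023 0.022]
scene tube_long_center 0.62 bask -0.07 0.029
scene tube_long_center 0.54 bin [0.029 0.022]
scene tube_short_center 0.59 bin [ 0.02 -0.07]
```

Emit:
{"op": "arm_command", "data": {"moves": [[[0,-10,-12],0],[[-2,-40,-12],0],[[-4,-75,0],0],[[-6,-105,20],0],[[-7,-124,45],0],[[-7,-124,65],0],[[-7,-124,72],0],[[-7,-124,75],0],[[-7,-124,77],0],[[-7,-124,77],0]]}}

```text
clock: 20.82
tcp_pos: [0.4711, -0.025, 0.1126]
tcp_rot: [-0.129, 3.135, -0.005]
ft_force: [-17.3, -8.9, 46.6]
grip_width: 0.0142
finger_force: 135.3
```

```bash
python3 -c "
from h import *
state()
a=grab('scene')
f=lambda p,X,w,h:(lambda u:cv2.resize(p['frame'][u[1]-h:u[1]+h,u[0]-w:u[0]+w,::-1],(400,480),interpolation=cv2.INTER_CUBIC))(proj(p,X).astype(int))
b=grab('top')
cv2.imwrite('pics/k5.png',np.hstack([f(a,[.45,.15,.05],75,90),f(b,[.45,.15,.05],75,90)]))
"
```

```text
t 20.82 tcp [ 0.4711 -0.025   0.1126] yawY 94.7 tilt 0.3 q [-0.37  0.22  0.45  1.86 -0.11  1.08  1.78] F [-17.3  -8.9  46.6] T [-1.59  4.11 -0.41] w 0.0142 ff 135.3
```

View pics/k5.png

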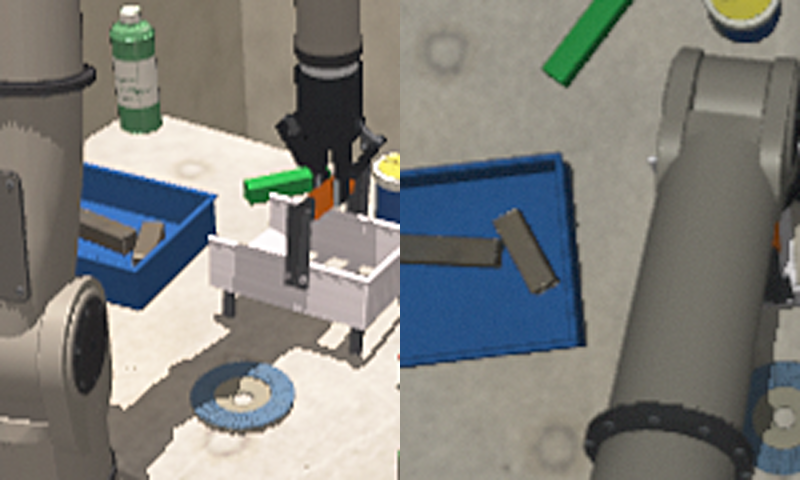

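Emit:
{"op": "arm_command", "data": {"moves": [[[0,0,-5],0],[[0,0,-8],0],[[0,0,-8],0],[[0,0,-8],0]]}}

```text
clock: 21.25
tcp_pos: [0.4705, -0.018, 0.1125]
tcp_rot: [-0.14, 3.137, 0.001]
ft_force: [-1.6, 0.0, 7.4]
grip_width: 0.0136
finger_force: 129.2
```

```bash
python3 -c "
from h import *
state()"
```

```text
t 21.25 tcp [ 0.4705 -0.018   0.1125] yawY 95.1 tilt 0.1 q [-0.38  0.22  0.45  1.86 -0.11  1.08  1.77] F [-1.6  0.   7.4] T [ 0.06  0.19 -0.01] w 0.0136 ff 129.2
```

Resting on the bench lightly; open to 50 mm and back off upward.

Emit:
{"op": "arm_command", "data": {"moves": [[[0,0,0],0],[[0,0,0],0],[[0,0,0],0],[[0,0,0],0],[[0,0,0],0],[[0,0,0],0]], "jaw": 50}}

```text
clock: 21.75
tcp_pos: [0.4694, -0.0188, 0.1113]
tcp_rot: [0.139, -3.138, 0.0]
ft_force: [0.9, 0.2, 0.3]
grip_width: 0.0503
finger_force: 0.0
```

Emit:
{"op": "arm_command", "data": {"moves": [[[0,0,-20],0],[[0,0,-50],0],[[0,0,-90],0],[[0,0,-130],0],[[0,0,-140],0],[[0,0,-140],0],[[0,0,-140],0],[[0,0,-140],0]]}}

```text
clock: 22.42
tcp_pos: [0.4684, -0.0188, 0.2499]
tcp_rot: [0.138, -3.135, -0.0]
ft_force: [0.1, -0.2, 0.4]
grip_width: 0.0501
finger_force: 0.0
```

```bash
python3 -c "
from h import *
state()
p=grab('scene'); print([(n,d['conf'],np.round(d['pixel']),back(p,d['pixel'],z).round(3)) for n,z in(('basket',0),('basket_handle',.156)) for d in manip.tip_of(n,p)])
f=p['frame'].astype(int)
for v0,u0 in((272,380),(292,400)): print(sum(f[v,u,0]<1.5*max(f[v,u,1:]) for v in range(v0-8,v0+8) for u in range(u0-9,u0+9)))
"
```

```text
t 22.42 tcp [ 0.4684 -0.0188  0.2499] yawY 95.0 tilt 0.2 q [-0.4   0.12  0.46  1.62 -0.05  1.41  1.72] F [ 0.1 -0.2  0.4] T [ 0.01  0.04 -0.04] w 0.0501 ff 0.0
[('basket', 0.91, array([314., 266.]), array([ 0.453, -0.021,  0.   ])), ('basket', 0.63, array([233., 241.]), array([0.439, 0.304, 0.   ])), ('basket_handle', 0.77, array([316., 226.]), array([ 0.451, -0.029,  0.156]))]
63
35
```

```bash
python3 -c "
from plant import manip
print(manip.hand_in())"
```

```text
the job is handed in; nothing more can be done
None
```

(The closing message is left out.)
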